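Take a coating reading on a sloped test panel

TASK

Set the blue painted test panel, ringed spot upwards, on the narrow sloped rail of the specimen stand: lengthwise, centred, flat on the rail and with a short edge (either one) up against the stop lip at the low end, and let go of it. Then take the orange probe out of its holder and hold its tip gently inside the white ring, square to the sloped panel, with the spring nose pushed about half way in (never pressed hard); finish while still holding it there. Leave the teal bottle cap and the steel check weight where they are.

Things in the scene. Friction and masses are not known exactly. Their poses are not given: they have to be found in the camera images.
- panel: blue painted metal test panel, a flat plate 70 x 44 x 8 mm, 0.1 kg; lies flat on the worktop at the start with its marked face up. Origin: centre of the underside; x along the 70 mm length, y along the 44 mm width, z out of the marked face (up at the start).
- mark (a point): centre of the white ring (16 mm outside diameter, white dot in the middle) on the panel's upper face, at (14, 5, 8) mm in the panel's frame; its axes are the panel's.
- stand: fixed specimen stand: dark foot plate 100 x 76 x 10 mm on the worktop, aluminium post 26 x 22 mm, and on top the sloped rail (see seat). Origin: centre of the foot's underside, z up; the rail rises towards its +x.
- seat: the stand's sloped rail, 28 mm wide (panel overhangs 8 mm each side), 76 mm long, inclined 0.26 rad (15 deg), rising away from the robot. Origin: middle of its low end, where its upper face meets the black stop lip (5 mm high, 5 mm thick, on the -x side), 90 mm above the worktop; x up the slope, y across, z square out of the face. Seated panel's origin: x = 35 mm, y = z = 0 here.
- holder: fixed grey block 62 x 62 x 66 mm on a rubber foot 80 x 80 x 6 mm, with a vertical bore of 22 mm diameter, in which the probe hangs by its collar. Origin: centre of its underside.
- probe: orange coating probe, 125 mm long, 0.09 kg, upright in the holder, tip down; lifts straight up (55 mm deep). Origin: end of the tip with the nose fully out, 11 mm above the worktop at the start; z from tip to handle. Upwards: brass nose 8 mm dia, steel barrel 18 mm dia to 55 mm, collar 30 mm dia at 55-61 mm (rests on the holder), square handle 22 x 22 mm (sides along x, y) at 61-125 mm.
- probe_tip (a point): the rounded end of the probe's spring nose; moves with the nose.
- probe_nose (a joint): how far the spring nose is pushed into the probe: 0 fully out, 0.008 m at its stop; it needs about 0.5 N to start and 0.5 N more for each mm (2.5 N at half way, 4.5 N at the stop).
- bottle_cap: teal plastic screw cap of a bottle, 75 mm diameter, 35 mm high, lying on the worktop; leave it alone. Origin: centre of its underside.
- check_weight: small grey steel check weight with a knob, 21 mm diameter, 26 mm high, standing on the worktop; leave it alone. Origin: centre of its underside.

How it is judged:
By the outcome, as a careful person would: the job done as asked, in the order asked, and still so for the second after the job is handed in, while the arm keeps its last pose, push and grip.
It also fails if it takes over 67 s, if anything falls off the work surface, if the arm or the gripper's body presses on something with over 40 N, if the wrist force passes 120 N, or if a joint passes its speed limit or range.

ROBOT

A 6-joint arm with a two-finger parallel gripper is mounted at the origin on a cart in front of the work surface, level with it; the furniture and walls round the work are solid. World frame = base frame: x ahead of the robot, y to its left, z up, the work surface at z = 0. Lengths are in mm, angles in rad, forces in N, time in s.
With the tool pointing down it reaches from about 350 to 875 mm from the base axis. Payload 4.2 kg.
Tool frame: the origin (TCP) lies between the finger pads; the fingertips stand 25 mm ahead of it and the grasp point (between the pads) lies 6 mm ahead of it; z points along the fingers, y is the line along which they close (so a half turn about z gives the same grasp; the last joint's range is limited). The gripper opens to 85 mm and grips with 20 to 120 N. Pads are 22 mm wide; open, the fingers measure 114 mm over their backs; the gripper's body (76 mm by 85 mm) begins 54 mm behind the grasp point. The pads swing forward as they close: fully open they stand 13 mm farther back than shut.
Start: joints at [1.436, 0.385, 0.008, 0, -1.194, -0.259], TCP at [239.779, 577.152, 220.512] pointing down, gripper open.
Joint ranges: [-3.14, 3.14], [-1.21, 2.06], [-1.07, 1.41], [-3.16, 2.05], [-2.99, -0.16], [-3.1, 3.1]. Speed limits (rad/s): [2.79, 2.79, 3.14, 3.14, 3.14, 3.14].

INTERFACE

Orientations are given as a unit quaternion [x, y, z, w].
In Python, from bench import arm gives the robot as it stands.
- The arm moves only by the shell command python3 -m pendant 'ROWS'. ROWS is JSON, a list of rows, each a list of 7 numbers: the shift along the tool's x, y, z in m, then the turn, a rotation vector about the tool's x, y, z in degrees, then the finger opening in m, from 0 to 0.0854. In form: [[x, y, z, wx, wy, wz, fingers], ...]. A call has 1 to 12 rows; each row shifts and turns the commanded pose from where the row before left it, along the tool's axes as they then stand; what a row does not reach is not made up. A row lasts 1/10 s, in which the tool goes at most 50 mm and 8.59 degrees, less where a joint would pass 70% of its speed; a pose out of reach is approached as far as the arm can. A call is refused whole if a number of a shift passes 0.05 or a number of a turn 8.59, either way. A call with a gripper value outside its range is refused whole. The fingers move at their own pace and stop on an object; the grip force is fixed at half the most. Time passes only in rows, so rows that do not move let the fingers close. It gives the time, the measured TCP pose, the force, the opening and the grip force at its end, in the units of the state.
- arm.read_state(): the state, without advancing time (a new reading comes with each control period).
- arm.get_image(name): name is "scene" or "top"; returns a dict with "image" (480x640x3 uint8, red, green, blue), "fx", "fy", "cx", "cy" (pixels), "xyz" and "rotation" of the camera in the world. Camera axes: x right, y down, z forward; pixel columns grow to the right and rows downward; lengths in mm; the calibration is good to about 2 mm. A picture is of the moment at which its call begins. There is no depth.
- arm.job_done(): hands the job in; it is judged then, once.
The state is a dict: "clock": time; "joints": joint angles; "joint_vel": joint speeds; "joint_efforts": joint torques, N m; "position": TCP position; "ee_rot": TCP orientation; "contact_force": force on the tool from outside, world axes, zero at the start; "wrist_torque": the same for the moment, N m; "gripper_width": finger opening in mm; "grasp_force": force on a finger pad.
Only numpy, scipy, OpenCV 4.12 (cv2) and the standard library are available. Lean on these libraries where they do the work, as an engineer would, in place of code of your own. Each camera call takes 0.05 s, during which the arm holds its last target. There are 200 camera calls.

## Working session

There is one attempt and no reset: what is moved stays moved. The work goes in short steps, Python scripts to look and compute and a shell command to move; the robot and the scene stay as the last step left them, time stands still between calls to the robot, and variables do not carry over. Pictures are saved under pics/ and viewed, at most 10 in all, crops included, and the job is handed in when it is done.

```bash
ls; mkdir -p pics; python3 - <<'E'
from bench import arm
import cv2,json
s=arm.read_state();print(s)
for n in("scene","top"):
    d=arm.get_image(n);cv2.imwrite(f"pics/{n}0.png",d["image"][:,:,::-1])
    print({k:(v.tolist() if hasattr(v,'tolist') else v) for k,v in d.items() if k!="image"})
E
```

```text
pics
{'clock': 0.0, 'joints': array([ 1.43557271e+00,  3.85551985e-01,  6.62732530e-03, -5.22484214e-04,
       -1.19399051e+00, -2.58615848e-01]), 'joint_vel': array([-2.14730451e-03, -2.10301516e-05,  7.85247259e-04, -3.36642198e-04,
       -2.76082291e-04,  2.86705916e-03]), 'joint_efforts': array([-7.94895714e-04, -3.92292452e+01,  1.88401330e+01,  4.18647632e+00,
       -4.64190845e-03, -2.61916909e-06]), 'position': array([239.57007145, 576.60333512, 219.42146692]), 'ee_rot': array([ 9.80654441e-01, -1.95743930e-01, -1.77029863e-04,  1.07237756e-03]), 'contact_force': array([0.55476997, 0.53435221, 0.4685026 ]), 'wrist_torque': array([0.03060912, 0.03420173, 0.03403505]), 'grasp_force': 0.0, 'gripper_width': 85.73819876835611}
{'fx': 460.20452884426834, 'fy': 460.20452884426834, 'cx': 315.5035042321967, 'cy': 239.41033627414524, 'xyz': [167.11706709673487, 469.7969675635234, 707.8012764013945], 'rotation': [-0.3272934193305163, 0.8686390048093204, -0.34829083046513865, 0.13053273306230992]}
{'fx': 436.4367890177775, 'fy': 436.4367890177775, 'cx': 319.18678091809863, 'cy': 244.2520581846104, 'xyz': [437.3342962420815, 17.525908158934254, 938.8665843472547], 'rotation': [-0.6968165683461165, 0.7147266154137079, -0.052098380500658334, 0.02997155396065016]}
```

View pics/scene0.png

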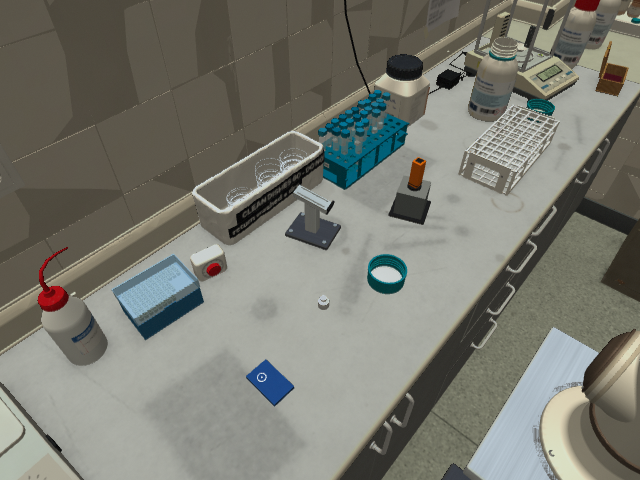

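View pics/top0.png

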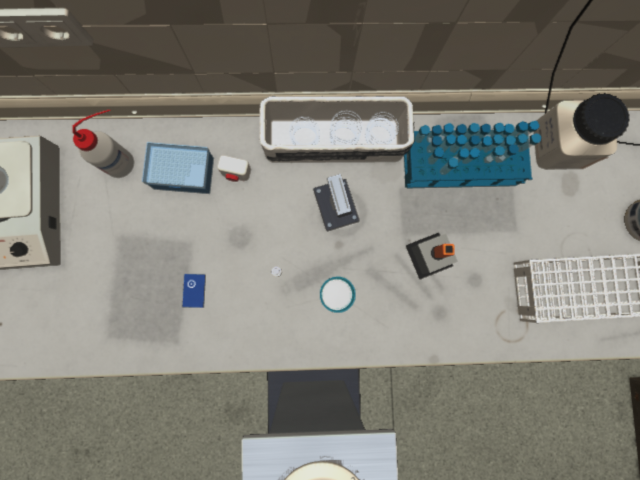

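The scene view shows the panel at about (270,382) with its ring at (262,377), the stand rail at (314,198), the probe at (417,172) and the cap at (387,273). In the top view the panel is at (194,290), the rail at (341,195) and the probe at (446,250).

```bash
cat > h.py <<'E'
import numpy as np,cv2
from scipy.spatial.transform import Rotation as R
from bench import arm
def cam(n):
    d=arm.get_image(n); d["R"]=R.from_quat(d["rotation"]).as_matrix(); d["c"]=np.array(d["xyz"]); return d
def ray(d,uv):
    v=d["R"]@np.array([(uv[0]-d["cx"])/d["fx"],(uv[1]-d["cy"])/d["fy"],1]); return v/np.linalg.norm(v)
def plane(d,uv,z):
    v=ray(d,uv); return d["c"]+v*(z-d["c"][2])/v[2]
def proj(d,p):
    q=d["R"].T@(np.asarray(p,float)-d["c"]); return np.array([d["fx"]*q[0]/q[2]+d["cx"],d["fy"]*q[1]/q[2]+d["cy"]])
def tri(a,ua,b,ub):
    A=np.zeros((3,3));y=np.zeros(3);vs=[]
    for d,u in((a,ua),(b,ub)):
        v=ray(d,u);M=np.eye(3)-np.outer(v,v);A+=M;y+=M@d["c"]
    p=np.linalg.solve(A,y); va,vb=ray(a,ua),ray(b,ub);n=np.cross(va,vb)
    return p,abs((b["c"]-a["c"])@n)/np.linalg.norm(n)
def blob(m):
    n,l,s,c=cv2.connectedComponentsWithStats(m.astype(np.uint8)); i=1+np.argmax(s[1:,4]); return (l==i).astype(np.uint8),c[i]
def hsv(d): return cv2.cvtColor(d["image"],cv2.COLOR_RGB2HSV)
def box(m):
    c=max(cv2.findContours(m,cv2.RETR_EXTERNAL,cv2.CHAIN_APPROX_NONE)[0],key=cv2.contourArea); return c[:,0,:]
E
python3 - <<'E'
from h import *
S,T=cam("scene"),cam("top")
rois={}
for d,(x,y,X,Y) in((S,(235,350,305,415)),(T,(170,260,220,320))):
    h=hsv(d);m=np.zeros(h.shape[:2],bool)
    m[y:Y,x:X]=(h[y:Y,x:X,1]>120)&(h[y:Y,x:X,2]>50)
    b,c=blob(m); b=cv2.morphologyEx(b,cv2.MORPH_CLOSE,np.ones((9,9)))
    pts=np.array([plane(d,p,8)[:2] for p in box(b)],np.float32)
    (cx,cy),wh,a=cv2.minAreaRect(pts);print("panel",cx,cy,wh,a, cv2.boxPoints(((cx,cy),wh,a)).round(1).tolist())
    w=np.zeros_like(m);w[y:Y,x:X]=(h[y:Y,x:X,1]<110)&(h[y:Y,x:X,2]>150)
    w&=cv2.erode(b,np.ones((5,5))).astype(bool)
    rc=np.argwhere(w).mean(0)[::-1];print("ring",rc,plane(d,rc,8));d["ring"]=rc
    o=(h[...,0]<18)&(h[...,1]>170)&(h[...,2]>90); o[:,:380]=0
    ob,oc=blob(o[:300]);print("orange",oc,ob.sum())
print("ring tri",tri(S,S["ring"],T,T["ring"]))
def crop(d,x,y,w,h,W,H): return cv2.resize(d["image"][y:y+h,x:x+w],(W,H),interpolation=cv2.INTER_CUBIC)
a=np.hstack([crop(S,280,180,66,50,400,300),crop(T,305,165,66,50,400,300)])
b=np.hstack([crop(S,380,145,66,80,300,300) if 0 else crop(S,375,150,84,63+13,400,300) if 0 else crop(S,364,150,104,78,400,300),crop(T,395,220,76,57,400,300)])
cv2.imwrite("pics/crops.png",np.vstack([a,b])[:,:,::-1])
E
```

```text
panel 452.9551696777344 255.69883728027344 (43.702857971191406, 70.45341491699219) 87.23548889160156 [[416.70001220703125, 235.60000610351562], [487.1000061035156, 232.1999969482422], [489.20001220703125, 275.79998779296875], [418.79998779296875, 279.20001220703125]]
ring [261.45 377.  ] [468.31558554 259.24634927   8.        ]
orange [416.63758389 172.20134228] 298
panel 454.6816711425781 254.3610382080078 (42.398223876953125, 67.02154541015625) 87.02333068847656 [[420.1000061035156, 234.89999389648438], [487.0, 231.5], [489.20001220703125, 273.79998779296875], [422.29998779296875, 277.29998779296875]]
ring [190.86956522 283.52173913] [468.67579324 259.61116597   8.        ]
orange [445.39393939 249.49494949] 99
ring tri (array([468.46954444, 259.41962429,   8.14983353]), np.float64(0.4969635025353781))
```

View pics/crops.png

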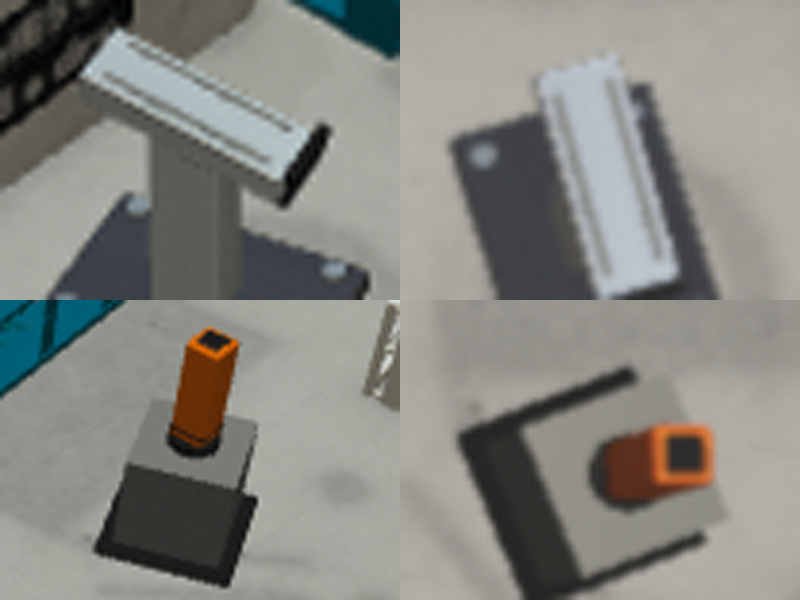

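The crops show that the ring and panel measurements agree. The rail's face is bright with the black lip at its low end. The handle's top is an orange frame whose yaw differs from the holder's.

```bash
cat > meas.py <<'E'
from h import *
S,T=cam("scene"),cam("top")
def quad(m):
    c=box(m); h=cv2.convexHull(c.astype(np.int32))
    for e in np.arange(1,8,.25):
        q=cv2.approxPolyDP(h,e,True)
        if len(q)==4: return q[:,0,:].astype(float)
    return q[:,0,:].astype(float)
Q={}
for n,d,(x,y,X,Y) in(("S",S,(285,180,340,218)),("T",T,(320,165,362,218))):
    im=d["image"].astype(int);up=cv2.resize(d["image"],None,fx=6,fy=6,interpolation=cv2.INTER_CUBIC).astype(int)
    m=np.zeros(up.shape[:2],np.uint8);s=np.s_[y*6:Y*6,x*6:X*6]
    m[s]=((up[s][...,2]-up[s][...,0]>4)&(up[s].mean(2)>165))
    m=cv2.morphologyEx(m,cv2.MORPH_CLOSE,np.ones((13,13)));b,c=blob(m)
    q=(quad(b)+.5)/6-.5;Q[n]=q;print(n,"rail",q.round(1).tolist(),b.sum()/36)
    x,y,X,Y=(405,145,435,195) if n=="S" else (425,235,462,265)
    s=np.s_[y*6:Y*6,x*6:X*6];m[:]=0
    u=up[s];m[s]=(u[...,0]-u[...,2]>60)&(u[...,0]>(175 if n=="S" else 190))
    b,c=blob(m);b=cv2.morphologyEx(b,cv2.MORPH_CLOSE,np.ones((9,9)))
    r=cv2.minAreaRect(box(b).astype(np.float32));q=(quad(b)+.5)/6-.5
    print("handle",((np.array(r[0])+.5)/6-.5),np.array(r[1])/6,r[2],q.round(1).tolist());d["hc"]=q.mean(0)
    pts=np.array([plane(d,p,136)[:2] for p in q]);print(pts.round(1).tolist())
hand={"S":[[115,30],[82,75],[283,178],[317,132]],"T":[[215,55],[140,72],[205,297],[280,275]]}
hs=[np.array([280,180])+(np.array(p)+.5)/6.06-.5 for p in hand["S"]];ht=[np.array([305,165])+(np.array(p)+.5)/6.06-.5 for p in hand["T"]]
print(np.round(hs,1).tolist(),np.round(ht,1).tolist())
E
cat >> meas.py <<'E'
for a,b in zip(hs,ht): print("hand tri",*tri(S,a,T,b))
oS=np.array([[238,343],[205,327],[187,347],[220,360]])-[0,300];oT=np.array([[712,428],[655,426],[653,486],[712,484]])-[400,300]
hS=np.array([364,150])+(oS+.5)/3.846-.5;hT=np.array([395,220])+(oT+.5)/5.263-.5
print("handle hand",tri(S,hS.mean(0),T,hT.mean(0)))
print([plane(S,p,136)[:2].round(1).tolist() for p in hS],[plane(T,p,136)[:2].round(1).tolist() for p in hT])
E
python3 meas.py
```

```text
S rail [[293.8, 191.1], [299.6, 184.9], [327.9, 199.6], [330.1, 202.4], [325.1, 209.1]] 337.4166666666667
handle [418.70438639 161.36791992] [12.43112818  6.0209713 ] 15.945395469665527 [[412.4, 160.8], [415.8, 157.6], [425.2, 160.4], [420.2, 164.8]]
[[524.5, -240.3], [525.2, -254.0], [505.3, -258.7], [505.1, -239.4]]
T rail [[339.8, 173.8], [349.9, 209.6], [338.1, 213.9], [327.8, 177.6]] 491.4166666666667
handle [448.77111816 248.42089844] [10.3963178  10.98585765] 86.09950256347656 [[452.9, 243.4], [454.1, 247.9], [443.9, 253.8], [443.2, 244.1]]
[[526.4, -259.2], [517.9, -260.8], [507.4, -241.0], [525.5, -240.8]]
[[298.6, 184.5], [293.1, 192.0], [326.3, 209.0], [331.9, 201.4]] [[340.1, 173.7], [327.7, 176.5], [338.4, 213.6], [350.8, 210.0]]
hand tri [672.10745201 -54.5319145  107.72524774] 0.08983483089592391
hand tri [666.35020828 -30.73084132 106.73029381] 2.1055253777030725
hand tri [595.47206894 -50.61974908  89.78923623] 1.775765086076369
hand tri [602.12885163 -75.59618998  89.33878062] 2.2509756522269213
handle hand (array([ 515.58042678, -250.89922245,  133.50243261]), np.float64(0.6845811308193791))
[[504.2, -257.9], [525.2, -258.4], [522.7, -236.9], [503.4, -238.9]] [[525.4, -260.9], [526.6, -240.5], [505.2, -238.5], [505.4, -259.6]]
```

```bash
cat > go.py <<'E'
from h import *
import sys
def tool(yaw,tilt=0,spin=0): # deg; tool x along heading yaw (rising by tilt), z down/into face; spin about tool z
    r=R.from_euler("z",yaw,degrees=True)*R.from_euler("y",-tilt,degrees=True)*R.from_euler("x",180,degrees=True)
    return r*R.from_euler("z",spin,degrees=True)
def to(p,r,s=None):
    s=s or arm.read_state(); r0=R.from_quat(s["ee_rot"])
    t=(r0.inv()*r).as_rotvec(degrees=True); d=r.inv().apply(np.array(p)-s["position"])
    print("turn(tool)",t.round(2),"rows",np.abs(t).max()/8.5,"then shift mm",d.round(1),"rows",np.linalg.norm(d)/50)
    print("shift in present frame",r0.inv().apply(np.array(p)-s["position"]).round(1))
def st():
    s=arm.read_state();r=R.from_quat(s["ee_rot"])
    print("t",round(s["clock"],2),"p",s["position"].round(1),"xdir",r.apply([1,0,0]).round(3),"z",r.apply([0,0,1]).round(3),"F",s["contact_force"].round(1),"w",round(s["gripper_width"],1),"g",round(s["grasp_force"],1),"J",s["joints"].round(2));return s
E
python3 -c "
from go import *
st();to([454,255.2,110],tool(-2.8))"
```

```text
t 0.3 p [239.7 577.  220.1] xdir [ 0.923 -0.384  0.   ] z [-0.    -0.001 -1.   ] F [0.2 0.4 0.2] w 85.5 g 0.0 J [ 1.44  0.39  0.01 -0.   -1.19 -0.26]
turn(tool) [  0.05   0.   -19.77] rows 2.325454988247447 then shift mm [229.7 310.9 110.1] rows 8.039090231010084
shift in present frame [321.3 214.8 110.3]
```

```bash
python3 -m pendant '[[0,0,0,0,0,-6.6,0.085],[0,0,0,0,0,-6.6,0.06],[0,0,0,0,0,-6.6,0.056],[0.0255,0.0345,0.0122,0,0,0,0.056],[0.0255,0.0345,0.0122,0,0,0,0.056],[0.0255,0.0345,0.0122,0,0,0,0.056],[0.0255,0.0345,0.0122,0,0,0,0.056],[0.0255,0.0345,0.0122,0,0,0,0.056],[0.0255,0.0345,0.0122,0,0,0,0.056],[0.0255,0.0345,0.0122,0,0,0,0.056],[0.0255,0.0345,0.0122,0,0,0,0.056],[0.0255,0.0345,0.0122,0,0,0,0.056]]'
python3 -m pendant '[[0,0,0,0,0,0,0.056],[0,0,0,0,0,0,0.056]]'
python3 -c "
from go import *
st();to([454,255.2,40],tool(-2.8))"
```

```text
clock: 1.5
position: [454.8, 254.5, 110.5]
ee_rot: [1.0, -0.024, 0.0, -0.0]
contact_force: [-0.9, 0.1, -0.5]
gripper_width: 56.5
grasp_force: 0.0
clock: 1.7
position: [454.5, 255.0, 110.5]
ee_rot: [1.0, -0.025, -0.0, 0.0]
contact_force: [-0.1, -0.1, 0.1]
gripper_width: 55.7
grasp_force: 0.0
t 1.7 p [454.5 255.  110.5] xdir [ 0.999 -0.05  -0.   ] z [-0. -0. -1.] F [-0.1 -0.1  0.1] w 55.7 g 0.0 J [ 0.82  0.32 -0.4   0.   -0.85  0.7 ]
turn(tool) [ 0.02  0.02 -0.09] rows 0.011007035460384665 then shift mm [-0.5 -0.1 70.5] rows 1.409611259888435
shift in present frame [-0.5 -0.2 70.5]
```

```bash
python3 -m pendant '[[0,0,0.03,0,0,0,0.056],[0,0,0.025,0,0,0,0.056],[0,0,0.015,0,0,0,0.056],[0,0,0,0,0,0,0.056]]'
python3 -c "
from go import *
st()
S=cam('scene');T=cam('top')
a=cv2.resize(S['image'][320:440,200:340],(466,400));b=cv2.resize(T['image'][250:330,150:230],(400,400))[:,:330]
cv2.imwrite('pics/g1.png',np.hstack([a,b])[:,:,::-1])"
```

```text
clock: 2.1
position: [452.7, 256.3, 39.2]
ee_rot: [1.0, -0.023, -0.001, 0.001]
contact_force: [-0.8, -0.0, 0.3]
gripper_width: 55.9
grasp_force: 0.0
t 2.1 p [452.7 256.3  39.2] xdir [ 0.999 -0.046 -0.003] z [-0.003 -0.003 -1.   ] F [-0.8 -0.   0.3] w 55.9 g 0.0 J [ 0.83  0.42 -0.47 -0.   -0.68  0.7 ]
```

View pics/g1.png

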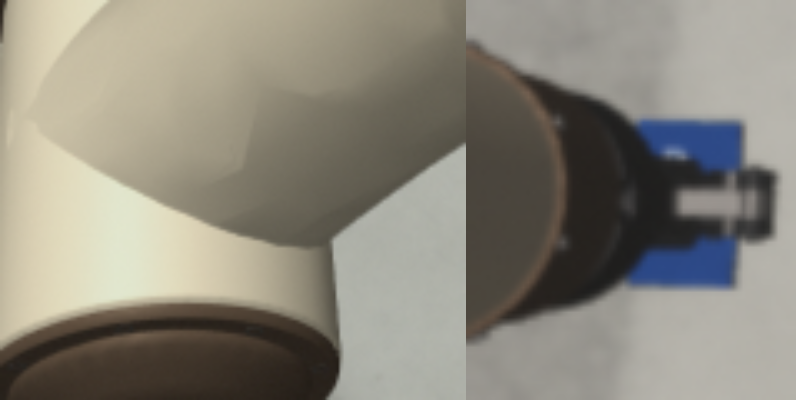

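The scene view is blocked by the arm. The top view shows the finger just outside the panel's right edge at crop (755,200), at mid-length. I'll descend while watching the force.

```bash
python3 -m pendant '[[0,0,0.004,0,0,0,0.056],[0,0,0.004,0,0,0,0.056],[0,0,0,0,0,0,0.056]]'; python3 -m pendant '[[0,0,0.002,0,0,0,0.056],[0,0,0.002,0,0,0,0.056],[0,0,0,0,0,0,0.056]]'
```

```text
clock: 2.5
position: [453.9, 256.0, 32.8]
ee_rot: [1.0, -0.024, -0.0, -0.0]
contact_force: [0.6, 0.1, 0.5]
gripper_width: 56.2
grasp_force: 0.0
clock: 2.8
position: [453.9, 255.7, 28.5]
ee_rot: [1.0, -0.024, -0.0, 0.0]
contact_force: [-0.3, -0.2, 0.3]
gripper_width: 56.3
grasp_force: 0.0
```

```bash
python3 -m pendant '[[0,0,0.001,0,0,0,0.056],[0,0,0,0,0,0,0.05],[0,0,0,0,0,0,0.05],[0,0,0,0,0,0,0.04],[0,0,0,0,0,0,0.036],[0,0,0,0,0,0,0.036],[0,0,0,0,0,0,0.036],[0,0,0,0,0,0,0.036]]'
```

```text
clock: 3.6
position: [454.1, 256.0, 27.7]
ee_rot: [1.0, -0.024, 0.0, -0.0]
contact_force: [0.9, -0.9, 0.5]
gripper_width: 35.9
grasp_force: 0.0
```

```bash
python3 -m pendant '[[0,0,0,0,0,0,0.056],[0,0,0,0,0,0,0.056],[0,0,0,0,0,0,0.056],[0,0,0.003,0,0,0,0.056],[0,0,0.003,0,0,0,0.056],[0,0,0,0,0,0,0.056]]';  python3 -m pendant '[[0,0,0.002,0,0,0,0.056],[0,0,0,0,0,0,0.056]]'
```

```text
clock: 4.2
position: [453.7, 255.6, 21.1]
ee_rot: [1.0, -0.024, -0.0, 0.0]
contact_force: [-0.1, -1.1, -0.2]
gripper_width: 55.8
grasp_force: 0.0
clock: 4.4
position: [453.9, 255.8, 19.4]
ee_rot: [1.0, -0.024, -0.0, 0.0]
contact_force: [-0.0, -0.5, 0.3]
gripper_width: 55.9
grasp_force: 0.0
```

```bash
python3 -m pendant '[[0,0,0,0,0,0,0.05],[0,0,0,0,0,0,0.046],[0,0,0,0,0,0,0.04],[0,0,0,0,0,0,0.036],[0,0,0,0,0,0,0.036],[0,0,0,0,0,0,0.036]]'
```

```text
clock: 5.0
position: [454.1, 256.0, 19.7]
ee_rot: [1.0, -0.024, 0.0, -0.0]
contact_force: [0.1, -0.1, -0.8]
gripper_width: 36.0
grasp_force: 0.0
```

```bash
python3 -c "
from go import *
st()
T=cam('top')
b=cv2.resize(T['image'][255:325,150:240],(720,560),interpolation=cv2.INTER_CUBIC)
cv2.imwrite('pics/g2.png',b[:,:,::-1])"
```

```text
t 5.0 p [454.1 256.   19.7] xdir [ 0.999 -0.048  0.   ] z [ 0.  0. -1.] F [ 0.1 -0.1 -0.8] w 36.0 g 0.0 J [ 0.82  0.45 -0.49 -0.   -0.63  0.7 ]
```

View pics/g2.png

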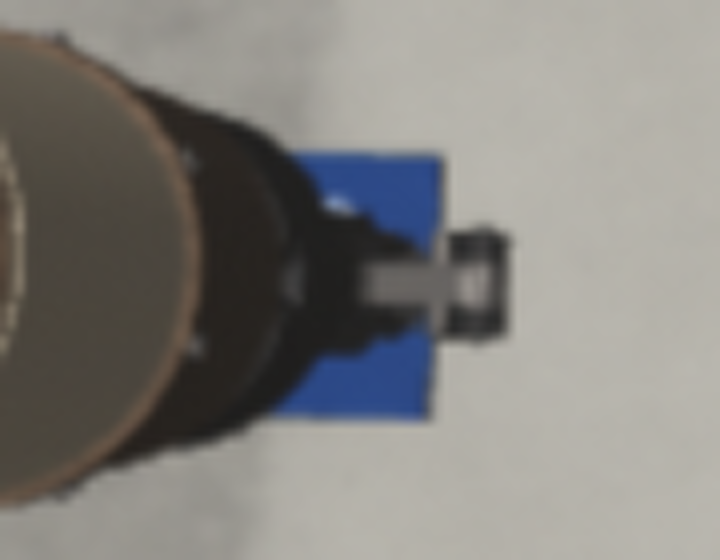

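The top view shows the finger's inner face at the panel's right edge, about crop x=445, even though the width reads 36. I'll close further to see.

```bash
python3 -m pendant '[[0,0,0,0,0,0,0.03],[0,0,0,0,0,0,0.02],[0,0,0,0,0,0,0.02],[0,0,0,0,0,0,0.02]]'; python3 -c "
from go import *
T=cam('top')
b=cv2.resize(T['image'][255:325,150:240],(720,560),interpolation=cv2.INTER_CUBIC)
cv2.imwrite('pics/g3.png',b[:,:,::-1])
for w in (18,22,25): print(proj(T,[454,256-w,15]), (proj(T,[454,256-w,15])-[150,255])*8)
"
```

```text
clock: 5.45
position: [454.0, 256.0, 19.7]
ee_rot: [1.0, -0.024, -0.0, 0.0]
contact_force: [-0.2, 1.0, -0.1]
gripper_width: 20.0
grasp_force: 0.0
[200.37745534 290.20565572] [403.01964274 281.64524574]
[202.30706502 290.15415013] [418.45652016 281.23320107]
[203.75390907 290.11553064] [430.03127256 280.92424512]
```

View pics/g3.png

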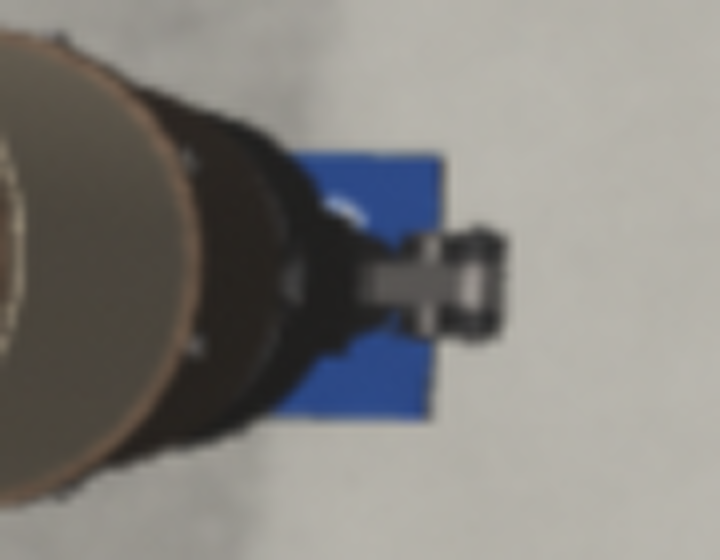

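The closer part has moved over the panel without gripping, so the tips are still above the panel's top. I'll reopen and go lower while watching the force.

```bash
python3 -m pendant '[[0,0,0,0,0,0,0.056],[0,0,0,0,0,0,0.056],[0,0,0,0,0,0,0.056],[0,0,0,0,0,0,0.056],[0,0,0.002,0,0,0,0.056],[0,0,0.002,0,0,0,0.056],[0,0,0,0,0,0,0.056]]';  python3 -m pendant '[[0,0,0.002,0,0,0,0.056],[0,0,0.001,0,0,0,0.056],[0,0,0,0,0,0,0.056]]'
```

```text
clock: 6.2
position: [453.8, 255.8, 15.3]
ee_rot: [1.0, -0.024, -0.0, 0.0]
contact_force: [-0.1, 0.1, 0.3]
gripper_width: 55.9
grasp_force: 0.0
clock: 6.5
position: [453.9, 255.9, 12.5]
ee_rot: [1.0, -0.024, -0.0, 0.0]
contact_force: [0.7, -1.1, -1.0]
gripper_width: 56.2
grasp_force: 0.0
```

```bash
python3 -m pendant '[[0,0,0,0,0,0,0.05],[0,0,0,0,0,0,0.046],[0,0,0,0,0,0,0.04],[0,0,0,0,0,0,0.036],[0,0,0,0,0,0,0.036],[0,0,0,0,0,0,0.036]]'
```

```text
clock: 7.1
position: [454.0, 255.9, 12.7]
ee_rot: [1.0, -0.024, -0.0, 0.0]
contact_force: [-0.1, 0.4, 0.1]
gripper_width: 36.0
grasp_force: 0.0
```

```bash
python3 -m pendant '[[0,0,0.001,0,0,0,0.036],[0,0,0.001,0,0,0,0.036],[0,0,0,0,0,0,0.036]]';  python3 -m pendant '[[0,0,0.001,0,0,0,0.036],[0,0,0.001,0,0,0,0.036],[0,0,0,0,0,0,0.036]]'; python3 -m pendant '[[0,0,0.001,0,0,0,0.036],[0,0,0.001,0,0,0,0.036],[0,0,0,0,0,0,0.036]]'|egrep 'pos|contact'
```

```text
clock: 7.4
position: [453.9, 255.8, 10.5]
ee_rot: [1.0, -0.024, -0.0, 0.0]
contact_force: [-0.5, 0.4, 0.3]
gripper_width: 36.1
grasp_force: 0.0
clock: 7.7
position: [453.9, 255.9, 8.5]
ee_rot: [1.0, -0.024, -0.0, 0.0]
contact_force: [-0.4, 0.8, -0.6]
gripper_width: 36.2
grasp_force: 0.0
position: [454.0, 255.9, 6.6]
contact_force: [0.1, 0.1, 0.6]
```

```bash
python3 -m pendant '[[0,0,-0.045,0,0,0,0.056],[0,0,-0.045,0,0,0,0.056],[0,0,-0.045,0,0,0,0.056],[0,0.045,0,0,0,0,0.056],[0,0.045,0,0,0,0,0.056],[0,0.045,0,0,0,0,0.056],[0,0.045,0,0,0,0,0.056],[0,0,0,0,0,0,0.056],[0,0,0,0,0,0,0.056]]'
python3 -c "
from go import *
s=st();T=cam('top');S=cam('scene')
p=s['position'];print(proj(S,p),proj(T,p),proj(S,p-[0,0,20]),proj(T,p-[0,0,20]))
cv2.imwrite('pics/g4.png',np.hstack([cv2.resize(S['image'][80:380,200:500],(400,400)),cv2.resize(T['image'][180:330,180:330],(400,400))])[:,:,::-1])"
```

```text
clock: 8.9
position: [445.4, 75.3, 142.0]
ee_rot: [1.0, -0.025, 0.0, -0.0]
contact_force: [0.6, -0.4, -0.6]
gripper_width: 56.2
grasp_force: 0.0
t 8.9 p [445.4  75.3 142. ] xdir [ 0.999 -0.05   0.001] z [ 0.001  0.    -1.   ] F [ 0.6 -0.4 -0.6] w 56.2 g 0.0 J [ 0.53  0.17 -0.51  0.   -0.88  0.99]
[346.74166443 266.43816945] [274.07081177 291.72810737] [346.12853258 274.33554808] [274.85598608 291.81697093]
```

View pics/g4.png

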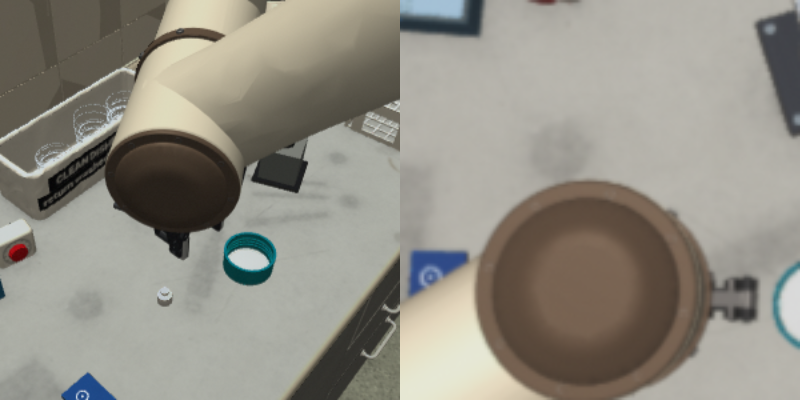

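The scene view shows the arm and a dark fingertip at crop (182,258), which is px (336,273). In the top view a finger is at px (306,292). I'll compare these with the reported TCP.

```bash
python3 -c "
from go import *
s=st();T=cam('top');S=cam('scene');p=s['position']
for dy in(-42,-28,0,28,42):
  for dz in (-20,0,40): q=p+[0,dy,dz];print(dy,dz,proj(S,q).round(1),proj(T,q).round(1))
for dz in (100,150,200,250): q=p+[0,0,dz];print(dz,proj(S,q).round(1),proj(T,q).round(1))
for n,d,(x,y,X,Y) in (('S',S,(300,240,360,290)),('T',T,(285,270,325,312))):
  c=cv2.resize(d['image'][y:Y,x:X],(400,int(400*(Y-y)/(X-x))),interpolation=cv2.INTER_CUBIC);c=cv2.convertScaleAbs(c,alpha=2)
  cv2.imwrite('pics/'+n+'5.png',c[:,:,::-1])
a=cv2.imread('pics/S5.png');b=cv2.imread('pics/T5.png');a=cv2.copyMakeBorder(a,0,b.shape[0]-a.shape[0],0,0,0);cv2.imwrite('pics/g5.png',np.hstack([a,b]))
"
```

```text
t 9.0 p [445.7  76.7 141.9] xdir [ 0.999 -0.048  0.001] z [ 0.001  0.    -1.   ] F [-0.3 -0.2 -0.5] w 55.5 g 0.0 J [ 0.53  0.17 -0.51  0.   -0.89  0.99]
-42 -20 [361.  260.3] [296.7 291.1]
-42 0 [361.9 252.3] [296.5 290.9]
-42 40 [363.7 235.5] [296.  290.7]
-28 -20 [355.9 265. ] [289.2 291.3]
-28 0 [356.7 257.1] [288.8 291.2]
-28 40 [358.4 240.3] [287.9 290.9]
0 -20 [345.4 274.8] [274.1 291.7]
0 0 [346.  266.9] [273.3 291.6]
0 40 [347.3 250.1] [271.5 291.4]
28 -20 [334.5 284.9] [258.9 292.1]
28 0 [334.9 277.1] [257.8 292. ]
28 40 [335.8 260.4] [255.2 291.8]
42 -20 [328.9 290.2] [251.4 292.3]
42 0 [329.2 282.3] [250.  292.2]
42 40 [329.8 265.7] [247. 292.]
100 [349.4 222.3] [268.6 291. ]
150 [351.4 196.2] [265.7 290.7]
200 [353.6 166.9] [262.3 290.3]
250 [356.1 133.8] [258.3 289.8]
```

View pics/g5.png

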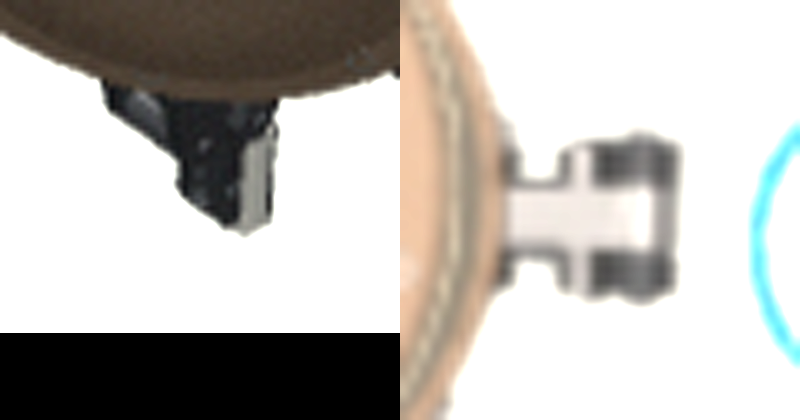

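```bash
python3 -c "
from go import *
s=arm.read_state();S=cam('scene');T=cam('top');p=s['position']
for dx in(-11,0,11):
  for dy in (20,28,36):
    print(dx,dy,[proj(S,p+[dx,dy,dz]).round(1).tolist() for dz in(-20,-10,0,10)])
# ray at observed pad corner intersect plane x=p.x-11
v=ray(S,(340.5,272.3));t=(p[0]-11-S['c'][0])/v[0];print('corner rel TCP',S['c']+t*v-p)
v=ray(S,(336.4,274.8));t=(p[0]-11-S['c'][0])/v[0];print(S['c']+t*v-p)
print([tri(S,proj(S,p),T,proj(T,p))])
"
```

```text
-11 20 [[342.9, 285.8], [343.1, 281.9], [343.4, 278.0], [343.7, 273.9]]
-11 28 [[339.7, 288.8], [340.0, 284.9], [340.2, 281.0], [340.5, 276.9]]
-11 36 [[336.5, 291.8], [336.7, 287.9], [337.0, 284.0], [337.2, 280.0]]
0 20 [[337.6, 282.2], [337.8, 278.4], [338.0, 274.4], [338.2, 270.3]]
0 28 [[334.4, 285.2], [334.6, 281.3], [334.8, 277.3], [335.0, 273.3]]
0 36 [[331.2, 288.2], [331.4, 284.3], [331.5, 280.3], [331.7, 276.3]]
11 20 [[332.3, 278.7], [332.5, 274.8], [332.7, 270.9], [332.9, 266.8]]
11 28 [[329.2, 281.6], [329.3, 277.7], [329.5, 273.8], [329.6, 269.7]]
11 36 [[326.0, 284.6], [326.1, 280.7], [326.2, 276.7], [326.3, 272.7]]
corner rel TCP [-11.          28.68953948  21.8488653 ]
[-11.          38.72940535  25.04231528]
[(array([445.6571503 ,  77.16714472, 141.707711  ]), np.float64(1.4037162782986567e-13))]
```

The pad corner's offset in y (28.7) matches the opening, so x and y are right. But the fingertips stand about 22 mm *above* the reported TCP, where they should be ahead of it. I'll go by measured tip height and contact.

```bash
python3 -c "
from go import *
st();to([454,255.3,20],tool(-2.8))"
```

```text
t 9.2 p [445.5  77.1 141.6] xdir [ 0.999 -0.047 -0.   ] z [-0. -0. -1.] F [-0.  -0.4 -0.5] w 56.2 g 0.0 J [ 0.53  0.17 -0.51 -0.   -0.89  0.99]
turn(tool) [0.   0.01 0.13] rows 0.015355978092540376 then shift mm [  -0.2 -178.4  121.6] rows 4.3176137376243515
shift in present frame [   0.2 -178.4  121.6]
```

```bash
python3 -m pendant '[[0,-0.0446,0,0,0,0,0.056],[0,-0.0446,0,0,0,0,0.056],[0,-0.0446,0,0,0,0,0.056],[0,-0.0446,0,0,0,0,0.056],[0,0,0.045,0,0,0,0.056],[0,0,0.045,0,0,0,0.056],[0,0,0.031,0,0,0,0.056],[0,0,0,0,0,0,0.056]]'
python3 -m pendant '[[0,0,0.01,0,0,0,0.056],[0,0,0.01,0,0,0,0.056],[0,0,0.005,0,0,0,0.056],[0,0,0.005,0,0,0,0.056],[0,0,0.003,0,0,0,0.056],[0,0,0,0,0,0,0.056],[0,0,0,0,0,0,0.056]]'
```

```text
clock: 10.0
position: [451.1, 252.6, 16.5]
ee_rot: [1.0, -0.024, -0.004, 0.004]
contact_force: [-0.4, -0.0, 0.7]
gripper_width: 56.0
grasp_force: 0.0
clock: 10.7
position: [454.1, 254.4, -12.0]
ee_rot: [1.0, -0.024, 0.0, -0.0]
contact_force: [0.6, 0.2, -0.6]
gripper_width: 55.9
grasp_force: 0.0
```

```bash
python3 -m pendant '[[0,0,0.003,0,0,0,0.056],[0,0,0.002,0,0,0,0.056],[0,0,0.001,0,0,0,0.056],[0,0,0,0,0,0,0.056]]'
python3 -m pendant '[[0,0,0,0,0,0,0.05],[0,0,0,0,0,0,0.046],[0,0,0,0,0,0,0.04],[0,0,0,0,0,0,0.038],[0,0,0,0,0,0,0.038],[0,0,0,0,0,0,0.038]]'
```

```text
clock: 11.1
position: [454.4, 254.7, -15.1]
ee_rot: [1.0, -0.024, 0.001, -0.0]
contact_force: [-7.2, -1.1, 22.9]
gripper_width: 55.9
grasp_force: 11.9
clock: 11.7
position: [456.5, 256.2, -12.6]
ee_rot: [1.0, -0.022, 0.003, -0.002]
contact_force: [-5.9, -3.5, 36.8]
gripper_width: 42.7
grasp_force: 68.9
```

```bash
python3 -m pendant '[[0,0,-0.004,0,0,0,0.038],[0,0,-0.03,0,0,0,0.038],[0,0,-0.04,0,0,0,0.038],[0,0,-0.045,0,0,0,0.038],[0,0,-0.045,0,0,0,0.038],[0,0,-0.045,0,0,0,0.038],[0,0,0,0,0,0,0.038]]'
python3 -c "
from go import *
st();to([620,-57,230],tool(16.2,15));to([620,-57,230],tool(16.2,0))"
```

```text
clock: 12.4
position: [457.1, 256.8, 197.5]
ee_rot: [1.0, -0.024, 0.005, -0.005]
contact_force: [0.4, -0.1, -0.6]
gripper_width: 41.9
grasp_force: 61.4
t 12.4 p [457.1 256.8 197.5] xdir [ 0.999 -0.047  0.011] z [ 0.011  0.009 -1.   ] F [ 0.4 -0.1 -0.6] w 41.9 g 61.4 J [ 0.82  0.23 -0.28  0.   -1.05  0.7 ]
turn(tool) [  2.03  14.16 -18.84] rows 2.216363416864507 then shift mm [ 75.  346.8 -13.5] rows 7.100751634897878
shift in present frame [177.8 305.5 -33.5]
turn(tool) [ -0.44  -0.7  -18.89] rows 2.222925540438975 then shift mm [ 68.9 346.8 -32.5] rows 7.100751634897878
shift in present frame [177.8 305.5 -33.5]
```

```bash
python3 -m pendant '[[0,0,0,0.68,4.72,-6.28,0.038],[0,0,0,0.68,4.72,-6.28,0.038],[0,0,0,0.68,4.72,-6.28,0.038],[0.0095,0.0433,-0.0017,0,0,0,0.038],[0.0095,0.0433,-0.0017,0,0,0,0.038],[0.0095,0.0433,-0.0017,0,0,0,0.038],[0.0095,0.0433,-0.0017,0,0,0,0.038],[0.0095,0.0433,-0.0017,0,0,0,0.038],[0.0095,0.0433,-0.0017,0,0,0,0.038],[0.0095,0.0433,-0.0017,0,0,0,0.038],[0.0095,0.0433,-0.0017,0,0,0,0.038],[0,0,0,0,0,0,0.038]]'
python3 -m pendant '[[0,0,0,0,0,0,0.038]]' >/dev/null
python3 -c "
from go import *
st();to([631.4,-53.6,150],tool(16.2,15))"
```

```text
clock: 13.6
position: [619.3, -63.0, 223.1]
ee_rot: [0.983, 0.137, 0.123, -0.014]
contact_force: [-0.5, -0.3, -2.3]
gripper_width: 42.2
grasp_force: 61.5
t 13.7 p [617.  -59.8 222.5] xdir [0.932 0.268 0.243] z [ 0.235  0.063 -0.97 ] F [-0.9  0.7 -1.4] w 42.0 g 61.5 J [ 0.15  0.26 -0.18 -0.04 -0.89  1.72]
turn(tool) [ 0.29  0.95 -0.15] rows 0.11121504216479604 then shift mm [-3.7 -1.9 74. ] rows 1.4826510501002
shift in present frame [-2.5 -2.3 74.1]
```

```bash
python3 -m pendant '[[0,0,0,0.2,0.9,0,0.038],[-0.002,-0.001,0.03,0,0,0,0.038],[-0.002,-0.001,0.03,0,0,0,0.038],[0,0,0,0,0,0,0.038],[0,0,0,0,0,0,0.038]]'
cat > look.py <<'E'
from go import *
import sys
s=st();T=cam('top');S=cam('scene')
for d in(S,T):
    h=hsv(d);m=(h[...,0]>108)&(h[...,0]<122)&(h[...,1]>150)&(h[...,2]>60);m[:150]=0 if d is T else m[:150]; 
    x0,x1=(300,380) if d is T else (260,370);m[:,:x0]=0;m[:,x1:]=0
    if m.any():
        b,c=blob(m);print("blue",c.round(1),b.sum(),cv2.boundingRect(b))
cv2.imwrite(sys.argv[1],np.hstack([cv2.resize(S['image'][150:250,270:370],(400,400),interpolation=cv2.INTER_CUBIC),cv2.resize(T['image'][155:235,300:380],(400,400),interpolation=cv2.INTER_CUBIC)])[:,:,::-1])
E
python3 look.py pics/l1.png
```

```text
clock: 14.2
position: [628.1, -52.6, 165.6]
ee_rot: [0.981, 0.141, 0.13, -0.017]
contact_force: [1.3, -1.1, -0.8]
gripper_width: 41.9
grasp_force: 61.5
t 14.2 p [628.1 -52.6 165.6] xdir [0.926 0.272 0.26 ] z [ 0.251  0.071 -0.966] F [ 1.3 -1.1 -0.8] w 41.9 g 61.5 J [ 0.16  0.33 -0.24 -0.05 -0.74  1.73]
blue [325. 158.] 1 (325, 158, 1, 1)
```

View pics/l1.png

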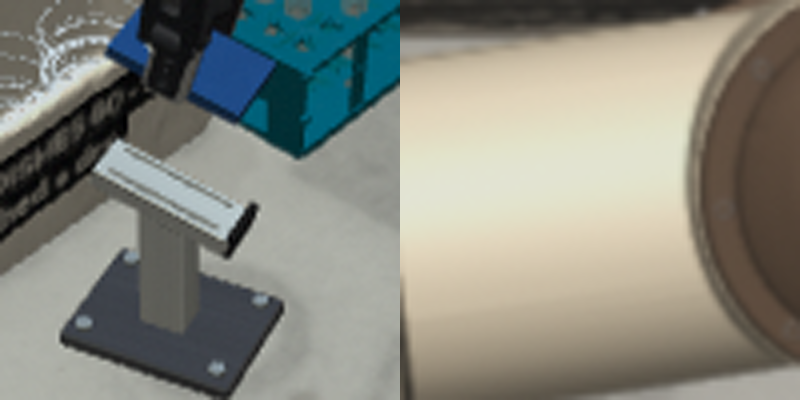

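The scene crop shows the gripped panel above the rail, parallel to it. Its low short edge runs from px (329.3,180.5) to px (339.3,166.3). I'll work out where it sits in the tool frame.

```bash
python3 -c "
from go import *
s=arm.read_state();S=cam('scene');p=s['position'];r=R.from_quat(s['ee_rot'])
n=r.apply([0,1,0])
for y,uv in((0,(334.3,173.4)),(22,(339.3,166.3)),(-22,(329.3,180.5)),(-22,(296.8,163.8)),(22,(329.3,180.5)),(-22,(339.3,166.3))):
  v=ray(S,uv);o=p+n*y;t=((o-S['c'])@n)/(v@n);q=S['c']+t*v;print(y,r.inv().apply(q-p).round(1),q.round(1))
h=hsv(S)
for sg in [0]:
  m=(h[...,0]>105)&(h[...,0]<125)&(h[...,1]>150)&(h[...,2]>40);m[:,:290]=0;m[:,345:]=0;m[:155]=0;m[185:]=0
  b,c=blob(m);cc=cv2.convexHull(box(b));print(cv2.approxPolyDP(cc,1,True)[:,0].tolist())
"
```

```text
0 [-39.2   0.  -16.8] [588.8 -64.8 173.5]
22 [-39.6  22.  -18.3] [594.2 -86.1 174.9]
-22 [-39.  -22.  -15.9] [583.  -43.5 172.6]
-22 [ 29.1 -22.  -14.7] [646.4 -25.  189.3]
22 [-31.5  22.   26.5] [613.1 -80.7 133.8]
-22 [-46.6 -22.  -57.7] [565.4 -48.6 210.9]
[[323, 157], [338, 165], [328, 179], [317, 173]]
```

```bash
python3 -c "
from go import *
st();to([640.7,-50.9,97],tool(16.2,15))"
```

```text
t 14.35 p [629.4 -53.1 167.7] xdir [0.926 0.271 0.265] z [ 0.255  0.071 -0.964] F [-0.2  0.8 -0. ] w 42.3 g 61.5 J [ 0.16  0.32 -0.24 -0.05 -0.74  1.73]
turn(tool) [ 0.15 -0.34  0.09] rows 0.04004974179333608 then shift mm [-7.2  1.  71.3] rows 1.4333023485925918
shift in present frame [-7.7  0.8 71.3]
```

```bash
python3 -m pendant '[[-0.002,0,0.018,0.1,-0.2,0,0.038],[-0.002,0,0.018,0,0,0,0.038],[-0.002,0.001,0.018,0,0,0,0.038],[-0.001,0,0.014,0,0,0,0.038],[0,0,0,0,0,0,0.038],[0,0,0,0,0,0,0.038]]'
python3 -c "
from go import *
s=st();to([640.7,-50.9,97],tool(16.2,15))"
```

```text
clock: 14.95
position: [639.8, -51.6, 98.9]
ee_rot: [0.982, 0.14, 0.129, -0.018]
contact_force: [0.0, -0.4, -0.7]
gripper_width: 41.7
grasp_force: 61.5
t 14.95 p [639.8 -51.6  98.9] xdir [0.927 0.27  0.259] z [ 0.249  0.071 -0.966] F [ 0.  -0.4 -0.7] w 41.7 g 61.5 J [ 0.15  0.42 -0.29 -0.06 -0.61  1.74]
turn(tool) [ 0.04 -0.    0.04] rows 0.0051820739304551024 then shift mm [ 0.5 -0.4  2.1] rows 0.04358467688491692
shift in present frame [ 0.5 -0.4  2.1]
```

```bash
python3 -m pendant '[[0,0,0.003,0,0,0,0.038],[0,0,0.003,0,0,0,0.038],[0,0,0,0,0,0,0.038]]'
python3 -m pendant '[[0,0,0.0015,0,0,0,0.038],[0,0,0,0,0,0,0.038]]'|egrep 'pos|contact'
python3 -m pendant '[[0,0,0.0015,0,0,0,0.038],[0,0,0,0,0,0,0.038]]'|egrep 'pos|contact'
```

```text
clock: 15.25
position: [640.7, -51.1, 92.3]
ee_rot: [0.982, 0.14, 0.129, -0.018]
contact_force: [-0.8, 0.1, -2.0]
gripper_width: 42.2
grasp_force: 61.5
position: [641.1, -51.0, 90.7]
contact_force: [0.0, 0.0, -0.2]
position: [641.6, -50.9, 89.3]
contact_force: [0.7, 0.3, -1.1]
```

```bash
for i in 1; do python3 -m pendant '[[0,0,0.001,0,0,0,0.038],[0,0,0,0,0,0,0.038]]'|egrep 'pos|contact'; python3 -m pendant '[[0,0,0.001,0,0,0,0.038],[0,0,0,0,0,0,0.038]]'|egrep 'pos|contact'; done
```

```text
position: [641.7, -50.9, 89.2]
contact_force: [-2.8, -0.1, 4.7]
position: [641.7, -50.9, 89.1]
contact_force: [-6.8, 0.1, 9.9]
```

```bash
python3 -m pendant '[[0,0,-0.0022,0,0,0,0.038],[-0.0015,0,0,0,0,0,0.038],[-0.0015,0,0,0,0,0,0.038],[0,0,0,0,0,0,0.038]]'|egrep 'pos|contact'
python3 -m pendant '[[-0.001,0,0,0,0,0,0.038],[0,0,0,0,0,0,0.038]]'|egrep 'pos|contact'
python3 -m pendant '[[-0.001,0,0,0,0,0,0.038],[0,0,0,0,0,0,0.038]]'|egrep 'pos|contact'
```

```text
position: [638.5, -51.8, 88.4]
contact_force: [0.3, -0.3, -0.9]
position: [637.6, -52.1, 88.2]
contact_force: [0.0, 0.0, -0.8]
position: [636.5, -52.4, 87.9]
contact_force: [-0.4, -0.2, -1.1]
```

```bash
for i in 1; do
python3 -m pendant '[[-0.001,0,0,0,0,0,0.038],[0,0,0,0,0,0,0.038]]'|egrep 'pos|contact'
python3 -m pendant '[[-0.001,0,0,0,0,0,0.038],[0,0,0,0,0,0,0.038]]'|egrep 'pos|contact'
python3 -m pendant '[[-0.001,0,0,0,0,0,0.038],[0,0,0,0,0,0,0.038]]'|egrep 'pos|contact'; done
```

```text
position: [635.7, -52.6, 87.8]
contact_force: [-0.3, 0.1, -0.8]
position: [635.6, -52.7, 88.1]
contact_force: [1.2, 0.0, -1.4]
position: [635.5, -52.7, 88.3]
contact_force: [3.5, 1.3, -1.2]
```

```bash
python3 -m pendant '[[0,0,0.0012,0,0,0,0.038],[0,0,0,0,0,0,0.038]]'|egrep 'pos|contact'
python3 -m pendant '[[0,0,0.0008,0,0,0,0.038],[0,0,0,0,0,0,0.038]]'|egrep 'pos|contact'
```

```text
position: [635.7, -52.7, 87.5]
contact_force: [2.4, 1.8, 3.0]
position: [635.7, -52.7, 87.5]
contact_force: [0.7, 2.0, 7.5]
```

```bash
python3 -m pendant '[[0,0,0,0,0,0,0.046],[0,0,0,0,0,0,0.05],[0,0,0,0,0,0,0.058],[0,0,0,0,0,0,0.06],[0,0,0,0,0,0,0.06]]'
python3 -m pendant '[[0,0,-0.008,0,0,0,0.06],[0,0,-0.02,0,0,0,0.06],[0,0,-0.04,0,0,0,0.06],[0,0,-0.045,0,0,0,0.06],[0,0.03,-0.03,0,0,0,0.07],[0,0,0,0,0,0,0.07],[0,0,0,0,0,0,0.07]]'
python3 -c "
from go import *
st();to([515.5,-250.5,190],tool(0));to([515.5,-250.5,190],tool(90));to([515.5,-250.5,190],tool(16.2))"
```

```text
clock: 18.35
position: [634.0, -53.1, 85.0]
ee_rot: [0.982, 0.14, 0.128, -0.018]
contact_force: [0.6, -0.4, 1.6]
gripper_width: 59.8
grasp_force: 0.0
clock: 19.05
position: [607.3, -92.5, 224.8]
ee_rot: [0.982, 0.139, 0.13, -0.018]
contact_force: [-0.5, 1.4, -0.6]
gripper_width: 69.5
grasp_force: 0.0
t 19.05 p [607.3 -92.5 224.8] xdir [0.928 0.268 0.26 ] z [ 0.249  0.072 -0.966] F [-0.5  1.4 -0.6] w 69.5 g 0.0 J [ 0.09  0.25 -0.18 -0.07 -0.88  1.8 ]
turn(tool) [ -2.11 -14.95  16.03] rows 1.8864453984439247 then shift mm [-91.8 158.   34.8] rows 3.720739549090395
shift in present frame [-136.6  126.3   -0.6]
turn(tool) [  9.71 -12.89 -73.42] rows 8.637902215270739 then shift mm [-158.   -91.8   34.8] rows 3.7207395490903945
shift in present frame [-136.6  126.3   -0.6]
turn(tool) [  0.02 -15.05  -0.07] rows 1.7702731565570873 then shift mm [-132.2  126.2   34.8] rows 3.720739549090396
shift in present frame [-136.6  126.3   -0.6]
```

```bash
python3 -m pendant '[[0,0,0,-0.7,-4.98,5.34,0.06],[0,0,0,-0.7,-4.98,5.34,0.06],[0,0,0,-0.7,-4.98,5.34,0.06],[-0.023,0.0395,0.0087,0,0,0,0.06],[-0.023,0.0395,0.0087,0,0,0,0.06],[-0.023,0.0395,0.0087,0,0,0,0.06],[-0.023,0.0395,0.0087,0,0,0,0.06],[0,0,0,0,0,0,0.06],[0,0,0,0,0,0,0.06]]'
cat > seen.py <<'E'
from go import *
st();to([515.5,-250.5,84],tool(0));T=cam('top');S=cam('scene')
for n,d,(x,y,X,Y) in(("S",S,(270,165,350,225)),("T",T,(310,155,375,230))):
    up=cv2.resize(d["image"],None,fx=6,fy=6,interpolation=cv2.INTER_CUBIC);h=cv2.cvtColor(up,cv2.COLOR_RGB2HSV)
    m=np.zeros(h.shape[:2],np.uint8);s=np.s_[y*6:Y*6,x*6:X*6]
    m[s]=(h[s][...,0]>105)&(h[s][...,0]<122)&(h[s][...,1]>140)
    if m.sum()<500: print(n,"hidden",m.sum());continue
    b,c=blob(m);hull=cv2.convexHull(box(b));f=np.zeros_like(m);cv2.fillPoly(f,[hull.astype(np.int32)],1)
    q=cv2.approxPolyDP(hull,6,True)[:,0];print(n,"panel",((q+.5)/6-.5).round(1).tolist(),b.sum()/36)
    w=(cv2.erode(f,np.ones((13,13)))>0)&(h[...,1]<110)&(h[...,2]>120)
    if w.sum():
        rb,rc=blob(w.astype(np.uint8)); print("ring",w.sum()/36); rr=np.argwhere(w).mean(0)[::-1];d["rr"]=(rr+.5)/6-.5;print(d["rr"])
    cv2.imwrite(f"pics/p{n}.png",d["image"][:,:,::-1])
if "rr" in S and "rr" in T:
    print("ring tri",tri(S,S["rr"],T,T["rr"]))
    O=np.array([598.8,-63.1,90]);F=R.from_euler("z",16.2,degrees=True)*R.from_euler("y",-15,degrees=True)
    p=tri(S,S["rr"],T,T["rr"])[0];print("ring in seat",F.inv().apply(p-O).round(1), "expected 49 5 8 in seat =",(O+F.apply([49,5,8])).round(1))
E
python3 seen.py
```

```text
clock: 19.95
position: [514.5, -250.4, 187.5]
ee_rot: [1.0, 0.0, -0.002, -0.0]
contact_force: [-0.2, -0.6, 0.3]
gripper_width: 60.0
grasp_force: 0.0
t 19.95 p [ 514.5 -250.4  187.5] xdir [ 1.     0.    -0.005] z [-0.005  0.    -1.   ] F [-0.2 -0.6  0.3] w 60.0 g 0.0 J [-0.17  0.32 -0.17  0.   -1.08  1.74]
turn(tool) [-0.01  0.28  0.01] rows 0.03339014850751057 then shift mm [1.000e+00 1.000e-01 1.035e+02] rows 2.0701607952863923
shift in present frame [1.600e+00 1.000e-01 1.035e+02]
S panel [[304.6, 180.1], [334.1, 195.8], [324.9, 210.2], [295.1, 194.4]] 545.5833333333334
ring 28.0
[307.67972884 192.00297619]
T panel [[346.8, 176.1], [347.4, 210.9], [335.9, 214.9], [326.6, 182.2]] 450.9166666666667
ring 55.888888888888886
[336.90026508 189.03131213]
ring tri (array([640.75235013, -47.23284577, 110.22494333]), np.float64(0.3587188317285388))
ring in seat [48.4  3.5  8. ] expected 49 5 8 in seat = [640.9 -45.7 110.4]
```

```bash
python3 -m pendant '[[0.001,0,0.03,0,0.25,0,0.06],[0,0,0.03,0,0,0,0.06],[0,0,0.025,0,0,0,0.06],[0,0,0.0175,0,0,0,0.06],[0,0,0,0,0,0,0.06]]'
python3 -c "
from go import *
st();S=cam('scene');O=np.array([598.8,-63.1,90]);F=R.from_euler('z',16.2,degrees=True)*R.from_euler('y',-15,degrees=True)
n=F.apply([0,0,1])
for uv in [[304.6, 180.1], [334.1, 195.8], [324.9, 210.2], [295.1, 194.4]]:
  v=ray(S,uv);print([F.inv().apply(S['c']+v*(((O+n*k-S['c'])@n)/(v@n))-O).round(1).tolist() for k in(8,0)])"
```

```text
clock: 20.55
position: [515.7, -248.4, 83.8]
ee_rot: [1.0, 0.002, -0.002, -0.001]
contact_force: [-0.2, 0.1, 0.6]
gripper_width: 60.1
grasp_force: 0.0
t 20.55 p [ 515.7 -248.4   83.8] xdir [ 1.     0.004 -0.003] z [-0.003  0.001 -1.   ] F [-0.2  0.1  0.6] w 60.1 g 0.0 J [-0.17  0.43 -0.3  -0.   -0.84  1.74]
[[68.0, -21.8, 8.0], [70.0, -29.8, 0.0]]
[[-0.2, -21.7, 8.0], [1.0, -29.7, 0.0]]
[[-0.9, 24.9, 8.0], [0.3, 17.5, 0.0]]
[[65.7, 25.3, 8.0], [67.7, 17.9, 0.0]]
```

```bash
python3 -m pendant '[[0,0,0,0,0,0,0.05],[0,0,0,0,0,0,0.035],[0,0,0,0,0,0,0.025],[0,0,0,0,0,0,0.016],[0,0,0,0,0,0,0.014],[0,0,0,0,0,0,0.014],[0,0,0,0,0,0,0.014],[0,0,0,0,0,0,0.014]]'
```

```text
clock: 21.4
position: [517.6, -250.4, 87.8]
ee_rot: [1.0, 0.001, 0.002, 0.001]
contact_force: [-0.3, 0.7, 6.2]
gripper_width: 21.2
grasp_force: 59.1
```

```bash
python3 -m pendant '[[0,0,0,0,0,0,0.014],[0,0,-0.006,0,0,0,0.014],[0,0,-0.012,0,0,0,0.014],[0,0,0,0,0,0,0.014]]'
python3 -m pendant '[[0,0,-0.02,0,0,0,0.014],[0,0,-0.03,0,0,0,0.014],[0,0,-0.035,0,0,0,0.014],[0,0,-0.035,0,0,0,0.014],[0,0,-0.035,0,0,0,0.014],[0,0,0,0,0,0,0.014],[0,0,0,0,0,0,0.014]]'
python3 -c "
from go import *
st();S=cam('scene');T=cam('top')
for d in(S,T):
  h=hsv(d);m=(h[...,0]<18)&(h[...,1]>150)&(h[...,2]>60);m[:,:330]=0;m[300:]=0;b,c=blob(m);print(c,b.sum(),cv2.boundingRect(b))
cv2.imwrite('pics/pr.png',np.hstack([cv2.resize(S['image'][60:240,360:500],(400,514)),cv2.resize(T['image'][180:310,380:480],(395,514))])[:,:,::-1])"
```

```text
clock: 21.8
position: [517.7, -250.7, 106.4]
ee_rot: [1.0, 0.001, 0.003, 0.001]
contact_force: [0.1, -0.1, -0.9]
gripper_width: 21.2
grasp_force: 58.6
clock: 22.5
position: [516.2, -250.0, 260.2]
ee_rot: [1.0, 0.001, 0.002, 0.0]
contact_force: [-0.6, 0.6, -1.3]
gripper_width: 21.3
grasp_force: 59.1
t 22.5 p [ 516.2 -250.   260.2] xdir [1.    0.001 0.004] z [ 0.004 -0.    -1.   ] F [-0.6  0.6 -1.3] w 21.3 g 59.1 J [-0.17  0.27 -0.06 -0.   -1.24  1.74]
[610.62898089  77.39171975] 628 (596, 50, 32, 45)Traceback (most recent call last):
  File "<string>", line 5, in <module>
    h=hsv(d);m=(h[...,0]<18)&(h[...,1]>150)&(h[...,2]>60);m[:,:330]=0;m[300:]=0;b,c=blob(m);print(c,b.sum(),cv2.boundingRect(b))
                                                                                    ~~~~^^^
  File "h.py", line 19, in blob
    n,l,s,c=cv2.connectedComponentsWithStats(m.astype(np.uint8)); i=1+np.argmax(s[1:,4]); return (l==i).astype(np.uint8),c[i]
                                                                      ~~~~~~~~~^^^^^^^^^
    return _wrapfunc(a, 'argmax', axis=axis, out=out, **kwds)
    return bound(*args, **kwds)
ValueError: attempt to get argmax of an empty sequence
```

```bash
python3 -c "
from go import *
st();to([611,-55,235],tool(16.2,15))"
```

```text
t 22.6 p [ 515.4 -249.8  258.1] xdir [ 1.     0.001 -0.   ] z [-0.     0.001 -1.   ] F [ 0.9  0.  -1.2] w 21.6 g 59.1 J [-0.17  0.27 -0.06 -0.   -1.24  1.74]
turn(tool) [  2.08  14.9  -16.03] rows 1.8858110203159004 then shift mm [ 135.2 -160.4   60.2] rows 4.3648765177139035
shift in present frame [  95.9 -194.7   23.2]
```

```bash
python3 -m pendant '[[0,0,0,0.69,4.97,-5.34,0.014],[0,0,0,0.69,4.97,-5.34,0.014],[0,0,0,0.69,4.97,-5.34,0.014],[0.027,-0.032,0.012,0,0,0,0.014],[0.027,-0.032,0.012,0,0,0,0.014],[0.027,-0.032,0.012,0,0,0,0.014],[0.027,-0.032,0.012,0,0,0,0.014],[0.027,-0.032,0.012,0,0,0,0.014],[0,0,0,0,0,0,0.014],[0,0,0,0,0,0,0.014],[0,0,0,0,0,0,0.014]]'
python3 -c "
from go import *
st();to([615.5,-54.1,208.6],tool(16.2,15))"
```

```text
clock: 23.7
position: [611.1, -56.4, 235.6]
ee_rot: [0.982, 0.14, 0.129, -0.018]
contact_force: [-0.4, -0.0, -0.2]
gripper_width: 21.4
grasp_force: 59.2
t 23.7 p [611.1 -56.4 235.6] xdir [0.928 0.269 0.259] z [ 0.249  0.071 -0.966] F [-0.4 -0.  -0.2] w 21.4 g 59.2 J [ 0.15  0.24 -0.18 -0.04 -0.9   1.72]
turn(tool) [ 0.1  -0.01  0.  ] rows 0.01172117762027694 then shift mm [-2.3 -1.  27.3] rows 0.5489295734438726
shift in present frame [-2.3 -1.  27.3]
```

```bash
python3 -m pendant '[[-0.001,-0.001,0.015,0.1,0,0,0.014],[-0.001,0,0.014,0,0,0,0.014],[0,0,0.01,0,0,0,0.014],[0,0,0,0,0,0,0.014],[0,0,0,0,0,0,0.014]]'
python3 -c "
from go import *
s=st();S=cam('scene');T=cam('top');p=s['position'];r=R.from_quat(s['ee_rot'])
for k in (55,61,65,68,70,76.8): print(k,proj(S,p+r.apply([0,0,k])).round(1),proj(T,p+r.apply([0,0,k])).round(1))
np.savez('lk.npz',S=S['image'],p=p,q=s['ee_rot'])
cv2.imwrite('pics/l2.png',cv2.resize(S['image'][140:220,265:365],(800,600)[0:1]*1+(640,),interpolation=cv2.INTER_CUBIC)[:600,:,::-1])"
```

```text
clock: 24.2
position: [619.6, -53.3, 198.8]
ee_rot: [0.981, 0.14, 0.131, -0.018]
contact_force: [-0.4, -0.1, -0.8]
gripper_width: 21.4
grasp_force: 59.2
t 24.2 p [619.6 -53.3 198.8] xdir [0.927 0.269 0.261] z [ 0.251  0.072 -0.965] F [-0.4 -0.1 -0.8] w 21.4 g 59.2 J [ 0.16  0.28 -0.22 -0.04 -0.81  1.72]
55 [310.9 179. ] [339.6 188.3]
61 [310.2 181.2] [339.1 188.3]
65 [309.8 182.6] [338.7 188.3]
68 [309.4 183.6] [338.5 188.3]
70 [309.2 184.3] [338.3 188.3]
76.8 [308.4 186.7] [337.8 188.2]
```

View pics/l2.png

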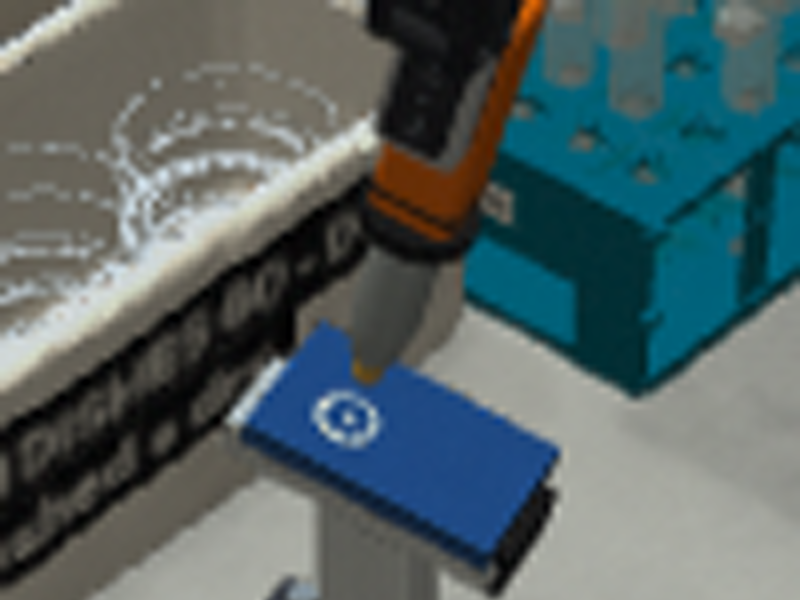

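The picture shows the panel flat on the rail against the lip. The probe tip is at px (310.1,187.4) and the ring centre at px (307.9,191.8), with the probe axis square to the face.

```bash
python3 -c "
from go import *
S=cam('scene');L=np.load('lk.npz');p=L['p'];r=R.from_quat(L['q'])
O=np.array([598.8,-63.1,90]);F=R.from_euler('z',16.2,degrees=True)*R.from_euler('y',-15,degrees=True);n=F.apply([0,0,1])
def hit(uv,o,n):
  v=ray(S,uv);return S['c']+v*(((o-S['c'])@n)/(v@n))
up=cv2.resize(L['S'],None,fx=6,fy=6,interpolation=cv2.INTER_CUBIC);h=cv2.cvtColor(up,cv2.COLOR_RGB2HSV)
m=np.zeros(h.shape[:2],np.uint8);s=np.s_[184*6:199*6,300*6:315*6];m[s]=(h[s][...,1]<110)&(h[s][...,2]>130)
b,c=blob(cv2.morphologyEx(m,cv2.MORPH_CLOSE,np.ones((25,25))));rc=(np.array(c)+.5)/6-.5;print('ring px',rc)
M=hit(rc,O+8*n,n);print('M',M,'tool',r.inv().apply(M-p))
M2=np.array([640.75,-47.2,110.2]);print('tri M tool',r.inv().apply(M2-p))
for k in(74,76.8,79): print(k,r.inv().apply(hit((310.1,187.4),p+r.apply([0,0,k]),r.apply([0,0,1]))-p))
"
```

```text
ring px [307.79464286 191.85278486]
M [640.72839371 -47.81194588 110.21366621] tool [-2.07129487  0.53358227 91.17529472]
tri M tool [-1.89008810e+00 -4.80983076e-02  9.12380894e+01]
74 [-4.25381045 -2.336854   74.        ]
76.8 [-3.63676302  0.39583795 76.8       ]
79 [-3.15194005  2.54295306 79.        ]
```

```bash
cat > f.py <<'E'
from go import *
F=[];P=[]
for i in range(12):
    s=arm.read_state();r=R.from_quat(s["ee_rot"]);F.append(-r.inv().apply(s["contact_force"])[2]);P.append(s["position"]);arm.get_image("top")
p=np.mean(P,0);n=-r.apply([0,0,1])
print("t",s["clock"],"Fn",np.mean(F).round(2),"sem",(np.std(F)/12**.5).round(2),"p",p.round(2),"tool-frame M-p",r.inv().apply(np.array([640.75,-47.4,110.2])-p).round(2),"g",s["grasp_force"].round(0))
E
python3 f.py
python3 -m pendant '[[0.0012,0,0.003,0,0,0,0.014],[0,0,0.004,0,0,0,0.014],[0,0,0.003,0,0,0,0.014],[0,0,0,0,0,0,0.014],[0,0,0,0,0,0,0.014]]'|grep contact;python3 f.py
```

```text
contact_force: [0.7, 0.3, -0.8]Traceback (most recent call last):
  File "f.py", line 6, in <module>
    print("t",s["clock"],"Fn",np.mean(F).round(2),"sem",(np.std(F)/12**.5).round(2),"p",p.round(2),"tool-frame M-p",r.inv().apply(np.array([640.75,-47.4,110.2])-p).round(2),"g",s["grasp_force"].round(0))
                                                                                                                                                                                 ^^^^^^^^^^^^^^^^^^^^^^
AttributeError: 'float' object has no attribute 'round'
Traceback (most recent call last):
  File "f.py", line 6, in <module>
    print("t",s["clock"],"Fn",np.mean(F).round(2),"sem",(np.std(F)/12**.5).round(2),"p",p.round(2),"tool-frame M-p",r.inv().apply(np.array([640.75,-47.4,110.2])-p).round(2),"g",s["grasp_force"].round(0))
                                                                                                                                                                                 ^^^^^^^^^^^^^^^^^^^^^^
AttributeError: 'float' object has no attribute 'round'
```

```bash
sed -i 's/s\["grasp_force"\].round(0)/s["grasp_force"]/' f.py; python3 f.py
python3 -m pendant '[[0,0,0.002,0,0,0,0.014],[0,0,0.001,0,0,0,0.014],[0,0,0,0,0,0,0.014]]'|grep contact;python3 f.py
```

```text
t 26.6 Fn -1.05 sem 0.13 p [623.19 -51.52 189.17] tool-frame M-p [-3.24  0.92 80.93] g 59.21417534351349
contact_force: [0.4, 0.6, -0.7]
t 27.5 Fn -0.98 sem 0.13 p [623.93 -51.31 186.24] tool-frame M-p [-3.23  0.92 77.9 ] g 59.21392500400543
```

```bash

python3 -m pendant '[[0,0,0.002,0,0,0,0.014],[0,0,0,0,0,0,0.014],[0,0,0,0,0,0,0.014]]'|grep contact;python3 f.py
python3 -m pendant '[[0,0,0.0015,0,0,0,0.014],[0,0,0,0,0,0,0.014],[0,0,0,0,0,0,0.014]]'|grep contact;python3 f.py
```

```text
contact_force: [-0.5, 0.2, 0.7]
t 28.4 Fn 0.23 sem 0.17 p [624.59 -51.17 184.49] tool-frame M-p [-3.44  0.87 76.04] g 59.38543617725372
contact_force: [-0.4, -0.8, 0.8]
t 29.3 Fn 0.95 sem 0.13 p [624.92 -51.06 183.  ] tool-frame M-p [-3.37  0.88 74.51] g 59.46757435798645
```

```bash

python3 -m pendant '[[0,0,0.0011,0,0,0,0.014],[0,0,0,0,0,0,0.014],[0,0,0,0,0,0,0.014]]'|grep contact;python3 f.py
python3 -c "
from go import *
S=cam('scene');im=S['image'];up=cv2.resize(im,None,fx=6,fy=6,interpolation=cv2.INTER_CUBIC);h=cv2.cvtColor(up,cv2.COLOR_RGB2HSV)
s=np.s_[180*6:200*6,298*6:320*6];o=np.array([298,180])
for n,mm in(('brass',(h[s][...,0]<30)&(h[s][...,1]>110)&(h[s][...,2]>50)),('white',(h[s][...,1]<90)&(h[s][...,2]>130))):
  b,c=blob(mm.astype(np.uint8));q=box(b)[np.argmax(box(b)[:,1])];print(n,b.sum()/36,c/6+o,'lowest',q/6+o,np.array(cv2.boundingRect(b))/6+np.r_[o,0,0])
S2=cam('scene')
"
```

```text
contact_force: [0.5, 0.4, 1.7]
t 30.2 Fn 1.3 sem 0.14 p [625.17 -50.97 181.9 ] tool-frame M-p [-3.34  0.9  73.38] g 59.52359855175018
brass 0.3055555555555556 [308.         192.10606061] lowest [308.         192.33333333] [307.66666667 191.83333333   0.83333333   0.66666667]
white 16.055555555555557 [307.85524798 193.15801615] lowest [308.5 195.5] [304.16666667 189.5          8.16666667   6.16666667]
```

```bash
python3 -c "
from bench import arm
print(arm.job_done())"
```

```text
the job is handed in; nothing more can be done
None
```

The job is handed in: the panel is seated on the rail against the stop lip and released. The probe tip is held inside the white ring, square to the panel, with the nose about half in: roughly 3.6–4.1 mm by force and travel, at about 2.3 N.

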